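# Set and start the bench timer

## Robot

A 6-joint arm with a two-finger parallel gripper is mounted at the origin on the work surface. World frame = base frame: x ahead of the robot, y to its left, z up, the work surface at z = 0. Lengths are in m, angles in rad, forces in N, time in s.
With the tool pointing down it reaches from about 0.35 to 0.975 m from the base axis. Payload 7.1 kg.
Tool frame: the origin (TCP) lies between the finger pads; the fingertips stand 25 mm ahead of it and the grasp point (between the pads) lies 6 mm ahead of it; z points along the fingers, y is the line along which they close (so a half turn about z gives the same grasp; the last joint's range is limited). The gripper opens to 88 mm and grips with 3 to 60 N. Pads are 20 mm wide; open, the fingers measure 115 mm over their backs; the gripper's body (75 mm by 178 mm) begins 61 mm behind the grasp point.
Start: joints at [1.124, 0.423, 1.63, -0, 1.089, -0.019], TCP at [0.259, 0.569, 0.248] pointing down, gripper open.
Joint ranges: [-3, 3], [-0.9, 2.11], [0.09, 2.58], [-1.31, 4.45], [0.11, 2.69], [-2.54, 2.54]. Speed limits (rad/s): [2.39, 2.39, 3.01, 3.14, 3.14, 3.14].

## Interface

Orientations are given as a rotation vector (axis times angle).
In Python, from plant import sensors, eyes, workorder gives the robot as it stands.
- The arm moves only by the shell command python3 -m pendant 'ROWS' [OPENING]. ROWS is JSON, a list of rows, each a list of 4 numbers: the shift along the tool's x, y, z scaled (see below), then the turn about the tool's z scaled (see below). In form: [[tx, ty, tz, spin], ...]. A call has 1 to 8 rows; each row shifts and turns the commanded pose from where the row before left it, along the tool's axes as they then stand; what a row does not reach is not made up. The controller multiplies each number of a shift by 80 cm and each number of a turn by 90 degrees. A row lasts 1/12 s, in which the tool goes at most 41.7 mm and 7.16 degrees, less where a joint would pass 70% of its speed; a pose out of reach is approached as far as the arm can. A call with a number of a shift or a turn outside -1 to 1 is refused whole. A call with a gripper value outside its range is refused whole. OPENING is the opening, from -1 (shut) to 1 (fully open), so that 0 is half open, set as the call begins (- or left out, the last holds). The fingers move at their own pace and stop on an object; the grip force is fixed at half the most. Time passes only in rows, so rows that do not move let the fingers close. It gives the time, the measured TCP pose, the force, the opening and the grip force at its end, in the units of the state.
- sensors.state(): the state, without advancing time (a new reading comes with each control period).
- eyes.camera(name): name is "side" or "top"; returns a dict with "color" (384x512x3 uint8, red, green, blue), "K" (3x3 intrinsics, pixels), "k1" (the pictures are not rectified: a ray, as slopes to the right and down, at radius r is drawn at 1 + k1 r^2 times it, then the intrinsics apply), "R" (3x3) and "t" (3): a world point X has camera coordinates R X + t. Camera axes: x right, y down, z forward; pixel columns grow to the right and rows downward; lengths in m; the calibration is good to about 2 mm. A picture is of the moment at which its call begins. There is no depth.
- workorder.hand_in(): hands the job in; it is judged then, once.
The state is a dict: "t": time; "joints": joint angles; "joint_vel": joint speeds; "effort": joint torques, N m; "eef_pos": TCP position; "ee_rot": TCP orientation; "force": force on the tool from outside, world axes, zero at the start; "wrist_torque": the same for the moment, N m; "width": finger opening in m; "finger_force": force on a finger pad.
Only numpy, scipy, OpenCV 4.12 (cv2) and the standard library are available. Lean on these libraries where they do the work, as an engineer would, in place of code of your own. Each camera call takes 0.05 s, during which the arm holds its last target. There are 200 camera calls.

## Task

The glued clear tube must cure, so set the bench timer: turn its stiff knob clockwise until the pointer nose lines up with the little raised tab on the dial, then press the start button fully down and let go. The timer is light and stands loose on a smooth board, so bear down on the knob while you turn it, with about 18 N and never more than 25 N, so that the case neither spins nor slides; leave the other things on the bench alone.

Things in the scene. Friction and masses are not known exactly. Their poses are not given: they have to be found in the camera images.
- timer_axis (a point): Point on the dial's vertical axis at the top face of the timer's case, 44 mm above the board, 14 mm in +x from the case's centre. The timer is a loose white box 120 x 100 x 40 mm on four feet (4 mm tall, 42 mm from the centre), 0.25 to 0.5 kg. Axes are the case's: x from the start button to the dial, y left, z up.
- timer_front (a point): Middle of the timer's narrow front face (a grey strip is on it), 74 mm in -x of the dial's axis and 20 mm below the case's top. Watch it to see whether the case spins or slides.
- knob_grip (a point): Centre of the black knob's grip bar, on the dial's axis, 21 mm above the case's top. Bar 52 mm long (point x axis), 13 mm wide, its top 13 mm above this point. It stands on the knob's turning disc, 58 mm across, whose upper face is 12 mm below this point (9 mm above the case). Fingertips astride the bar may rest on the disc and push down on it.
- knob_nose (a point): End of the thin pointer nose (4 mm wide) at one end of the grip bar, 33 mm from the axis along the knob's own x axis, at the same height as knob_grip; a white line on top of the bar runs to that end.
- knob (a joint): Knob angle in rad, 0 to 2.6, growing clockwise seen from above. At 0 the nose points along the case's +x axis. Dry friction of about 0.42 N m holds it: more than the friction of the unpressed case on the board, so without a downward push the whole timer turns instead. Depending on its weight and friction, 5 to 14 N of push is needed.
- tab (a joint): Angle of the tab in rad, same zero and direction as the knob's: the knob is set when both angles are equal. It is stiff and stays where it is.
- tab_mark (a point): Top of the small grey raised tab (8 x 6 mm, 5 mm tall) on the dial, 38 mm from the axis, just outside the knob's disc; its x axis points outward from the dial's axis.
- start_top (a point): Centre of the start button's round top, 18 mm across, 58 mm in -x of the dial's axis and 8 mm above the case's top when up: a grey button in a flat metal ring. It is pushed straight down.
- start (a joint): Start button travel in m: 0 up, 0.005 fully down; a spring needs about 4 N to push it fully down and returns it.
- board: Smooth grey board 300 x 260 x 4 mm fixed to the bench; origin at the centre of its underside, x along its long side. The timer stands on it.
- tube: Bystander: upright clear tube 86 mm across, 110 mm tall, standing; origin under its centre.
- tape: Bystander: tape measure 70 x 38 x 66 mm; origin under its centre.
- driver_grip (a point): Bystander: screwdriver lying beyond the board, its handle's middle.
- drill: Bystander: cordless drill standing on its battery, 195 mm tall, 130 x 85 mm at the foot; origin under its centre.
- timer: The timer itself; origin under the centre of its feet, axes as for timer_axis.
Not all that is in view belongs to the job. What is shaped like the timer but green or yellow is not meant.

How it is judged:
By the outcome, as a careful person would: the job done as asked, in the order asked, and still so for the second after the job is handed in, with the robot touching nothing.
It also fails if it takes over 53 s, if anything falls off the work surface, if the arm or the gripper's body presses on something with over 40 N, if the wrist force passes 120 N, or if a joint passes its speed limit or range.

## Working session

There is one attempt and no reset: what is moved stays moved. The work goes in short steps, Python scripts to look and compute and a shell command to move; the robot and the scene stay as the last step left them, time stands still between calls to the robot, and variables do not carry over. Pictures are saved under pics/ and viewed, at most 10 in all, crops included, and the job is handed in when it is done.

```bash
mkdir -p pics; ls
cat > h.py <<'E'
import numpy as np,cv2
from plant import sensors,eyes,workorder
def ray(c,u,v):
    K=c["K"];x=(u-K[0][2])/K[0][0];y=(v-K[1][2])/K[1][1]
    s=1.
    for _ in range(20): s=1+c["k1"]*((x/s)**2+(y/s)**2)
    R=np.array(c["R"]);d=R.T@np.array([x/s,y/s,1]);o=-R.T@np.array(c["t"]);return o,d/np.linalg.norm(d)
def onz(c,u,v,z):
    o,d=ray(c,u,v);return o+d*(z-o[2])/d[2]
def two(c1,p1,c2,p2):
    o,d=ray(c1,*p1);q,e=ray(c2,*p2)
    A=np.stack([d,-e],1);s=np.linalg.lstsq(A,q-o,rcond=None)[0]
    a=o+d*s[0];b=q+e*s[1];return (a+b)/2,np.linalg.norm(a-b)
def proj(c,X):
    p=np.array(c["R"])@np.array(X)+np.array(c["t"]);x,y=p[:2]/p[2];s=1+c["k1"]*(x*x+y*y);K=c["K"]
    return K[0][0]*x*s+K[0][2],K[1][1]*y*s+K[1][2]
E
python3 - <<'E'
from h import *
import pickle
a={n:eyes.camera(n) for n in("top","side")}
pickle.dump(a,open("c0.pkl","wb"))
for n in a:
    cv2.imwrite(f"pics/{n}0.png",a[n]["color"][:,:,::-1]);print(n,a[n]["K"],a[n]["k1"],-np.array(a[n]["R"]).T@a[n]["t"])
print(sensors.state())
E
```

```text
pics
top [[385.57535543   0.         256.06432291]
 [  0.         385.57535543 196.90268829]
 [  0.           0.           1.        ]] 0.004665819215421129 [0.38560794 0.04719805 1.06240913]
side [[353.54991408   0.         255.37594147]
 [  0.         353.54991408 189.79005436]
 [  0.           0.           1.        ]] -0.07568200148839876 [ 0.31002639 -0.58823909  0.84996825]
{'t': 0.1, 'joints': array([ 1.12398589e+00,  4.23744662e-01,  1.63062103e+00,  3.54018688e-05,
        1.08859715e+00, -1.90412414e-02]), 'joint_vel': array([ 4.21746356e-05, -2.18687724e-03,  4.46578905e-04,  1.74792172e-04,
        8.80387649e-04,  9.47150135e-04]), 'effort': array([-1.40705928e-03, -5.45602226e+01, -2.74323428e+01,  6.45416253e-02,
        1.86845526e-02,  9.20708203e-06]), 'eef_pos': array([0.25906337, 0.56825956, 0.24698882]), 'ee_rot': array([-6.66778318e-01, -3.06966252e+00,  2.08256146e-03]), 'force': array([ 0.13218298,  0.45142929, -1.08188942]), 'wrist_torque': array([-0.00620698,  0.01238416, -0.00855484]), 'finger_force': 0.0, 'width': 0.08770432750593168}
```

View pics/top0.png

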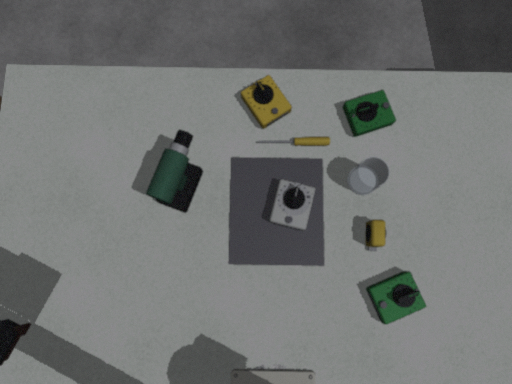

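View pics/side0.png

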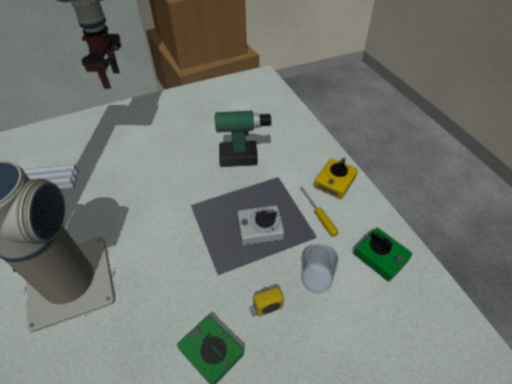

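Candidates, by pixel in the top view: white timer (293,204), yellow (266,100), green (370,112) and green (397,297). The white one on the grey board (top 293,204; side 261,225) matches the description. I'll check it in one close crop.

Run:
```python
from h import *
import pickle
a=pickle.load(open("c0.pkl","rb"))
t=a["top"]["color"][170:240,258:328,::-1];s=a["side"]["color"][195:255,228:298,::-1]
t=cv2.resize(t,None,fx=5.7,fy=5.7,interpolation=cv2.INTER_CUBIC);s=cv2.resize(s,None,fx=5.7,fy=5.7,interpolation=cv2.INTER_CUBIC)
im=np.zeros((400,800,3),np.uint8);im[:t.shape[0],:399]=t[:400,:399];im[:s.shape[0],400:799]=s[:400,:399]
im=np.clip(im.astype(float)*1.3,0,255).astype(np.uint8)
cv2.imwrite("pics/crop0.png",im)
# case: white mask
for n,r in(("top",(170,240,258,328)),("side",(195,255,228,298))):
    c=a[n]["color"][r[0]:r[1],r[2]:r[3]].astype(int);g=c.min(2)
    m=((g>115)).astype(np.uint8);k=cv2.findContours(m,0,1)[0];k=max(k,key=cv2.contourArea)
    print(n,cv2.contourArea(k),[list(np.round(p+[r[2],r[0]],1)) for p in cv2.boxPoints(cv2.minAreaRect(k))])
    d=(c.max(2)<45).astype(np.uint8);k=max(cv2.findContours(d,0,1)[0],key=cv2.contourArea);print(cv2.minEnclosingCircle(k),r,cv2.contourArea(k))
```

```text
top 423.5 [[np.float64(271.2), np.float64(220.1)], [np.float64(277.4), np.float64(195.6)], [np.float64(310.8), np.float64(203.9)], [np.float64(304.6), np.float64(228.4)]]
((35.40821075439453, 28.00241470336914), 10.32817268371582) (170, 240, 258, 328) 277.0
side 603.5 [[np.float64(237.5), np.float64(210.5)], [np.float64(279.5), np.float64(204.9)], [np.float64(283.5), np.float64(234.6)], [np.float64(241.5), np.float64(240.2)]]
((37.5, 21.5), 10.12432861328125) (195, 255, 228, 298) 201.5
```

View pics/crop0.png

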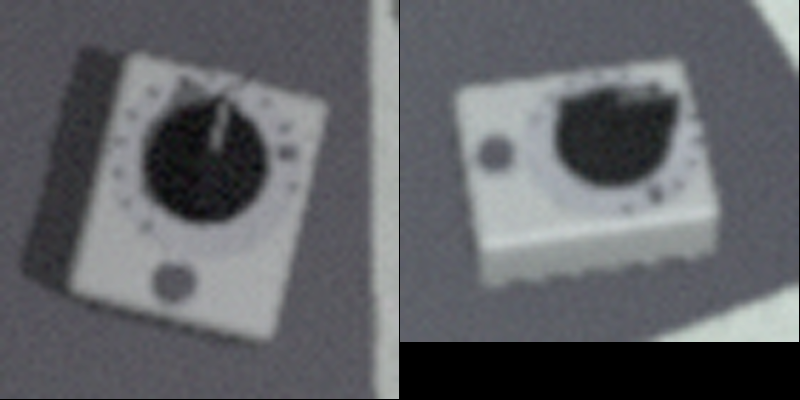

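The crop shows the white timer. In the top half, the disc is at (207,160), the button at (173,283), and the tab is the darker block at (287,152). The nose is near (222,85) with the white line running to it. In the side half, the tab is at (657,193) and the button at (495,153).

Run:
```python
from h import *
import pickle
a=pickle.load(open("c0.pkl","rb"));T,S=a["top"],a["side"]
ft=lambda u,v:((u+.5)/5.7-.5+258,(v+.5)/5.7-.5+170)
fs=lambda u,v:((u-400+.5)/5.7-.5+228,(v+.5)/5.7-.5+195)
P={"btn":((173,283),(495,153)),"tab":((287,152),(657,193)),"cA(far left)":((130,53),(457,92)),"cB(far right)":((328,102),(682,62)),"cC(nr right)":((273,338),(718,212)),"cD":((70,290),(484,247))}
for k,(p,q) in P.items():
    if k in("cA(far left)","cB(far right)","cC(nr right)","cD"):
        print(k,"top z48",onz(T,*ft(*p),.048).round(4),"(unmatched)");continue
    print(k,*two(T,ft(*p),S,fs(*q)))
for q in((457,92),(682,62),(718,212),(484,247)): print("side z48",onz(S,*fs(*q),.048).round(4))
print("disc top z57",onz(T,*ft(207,160),.057).round(4))
print("line",onz(T,*ft(213,150),.082).round(4),onz(T,*ft(225,100),.082).round(4))
print("nose side?",onz(S,*fs(610,97),.082).round(4),onz(S,*fs(660,95),.082).round(4))
print("board+4 btn z .056",onz(T,*ft(173,283),.056),onz(S,*fs(495,153),.056))
```

```text
btn [ 0.49609314 -0.03369951  0.05097017] 0.0007124105474418259
tab [ 0.55869319 -0.08668445  0.05104351] 9.994666569644192e-05
cA(far left) top z48 [ 0.6053 -0.0133  0.048 ] (unmatched)
cB(far right) top z48 [ 0.5834 -0.1065  0.048 ] (unmatched)
cC(nr right) top z48 [ 0.4721 -0.0802  0.048 ] (unmatched)
cD top z48 [0.4927 0.0137 0.048 ] (unmatched)
side z48 [0.4927 0.0112 0.048 ]
side z48 [ 0.6049 -0.0161  0.048 ]
side z48 [ 0.5818 -0.1064  0.048 ]
side z48 [ 0.4715 -0.0807  0.048 ]
disc top z57 [ 0.5533 -0.0488  0.057 ]
line [ 0.5538 -0.0491  0.082 ] [ 0.5769 -0.0546  0.082 ]
nose side? [ 0.5515 -0.0462  0.082 ] [ 0.5741 -0.0546  0.082 ]
board+4 btn z .056 [ 0.49589589 -0.03335576  0.056     ] [ 0.49456489 -0.03716482  0.056     ]
```

Both views agree. The case top is at z≈0.048, the axis at about (0.552,-0.0495), and the case yaw about -13.4°. The tab is 37.8 mm from the axis and about 66° clockwise of the nose, and the knob is near 0. I'll go above it now.

```bash
python3 -m pendant '[[-0.036,-0.0305,0,0],[-0.036,-0.0305,0,0],[-0.036,-0.0305,0,0],[-0.036,-0.0305,0,0],[-0.036,-0.0305,0,0],[-0.036,-0.0305,0,0],[-0.036,-0.0305,0,0],[-0.036,-0.0305,0,0]]' -0.2
python3 -m pendant '[[-0.036,-0.0305,0,0],[-0.036,-0.0305,0,0],[-0.036,-0.0305,0,0],[-0.036,-0.0305,0,0],[-0.036,-0.0305,0,0],[-0.036,-0.0305,0,0],[-0.036,-0.0305,0,0],[-0.036,-0.0305,0,0]]'
python3 -m pendant '[[-0.036,-0.0305,0,0],[-0.036,-0.0305,0,0],[0,0,0.03,-0.061],[0,0,0.03,-0.061],[0,0,0,0],[0,0,0,0]]'
cat >> h.py <<'E'
from scipy.spatial.transform import Rotation as Ro
def go(X):
    s=sensors.state();R=Ro.from_rotvec(s["ee_rot"]).as_matrix();d=R.T@(np.array(X)-s["eef_pos"])
    print("t",s["t"],"pos",s["eef_pos"].round(4),"yangle",np.degrees(np.arctan2(R[1,1],R[0,1])).round(2),"tilt",R[2,2].round(5),"rows total",(d/.8).round(5),"F",s["force"].round(2),"w",s["width"].round(4))
E
python3 - <<'E'
from h import *
go([.552,-.0495,.12])
import pickle
a={n:eyes.camera(n) for n in("top","side")};pickle.dump(a,open("c1.pkl","wb"))
t=a["top"]["color"][160:240,248:338,::-1];s=a["side"]["color"][180:260,218:308,::-1]
im=np.hstack([cv2.resize(x,(400,356),interpolation=cv2.INTER_CUBIC) for x in(t,s)]);cv2.imwrite("pics/c1.png",np.clip(im*1.3,0,255).astype(np.uint8))
E
```

```text
t: 0.77
eef_pos: [0.3881, 0.2937, 0.2475]
ee_rot: [-0.666, -3.07, 0.001]
force: [0.3, 0.2, 0.6]
width: 0.0379
finger_force: 0.0
t: 1.43
eef_pos: [0.5168, 0.0204, 0.2475]
ee_rot: [-0.667, -3.07, 0.0]
force: [-0.4, 0.4, 0.2]
width: 0.0349
finger_force: 0.0
t: 1.93
eef_pos: [0.5476, -0.046, 0.1986]
ee_rot: [-0.374, -3.116, 0.0]
force: [-0.5, -0.0, -0.4]
width: 0.0348
finger_force: 0.0Traceback (most recent call last):
  File "<stdin>", line 2, in <module>
  File "h.py", line 20, in go
    print("t",s["t"],"pos",s["eef_pos"].round(4),"yangle",np.degrees(np.arctan2(R[1,1],R[0,1])).round(2),"tilt",R[2,2].round(5),"rows total",(d/.8).round(5),"F",s["force"].round(2),"w",s["width"].round(4))
                                                                                                                                                                                         ^^^^^^^^^^^^^^^^
AttributeError: 'float' object has no attribute 'round'
```

```bash
sed -i 's/s\["width"\].round(4)/round(s["width"],4)/' h.py
python3 - <<'E'
from h import *
go([.552,-.0495,.13])
import pickle
a={n:eyes.camera(n) for n in("top","side")};pickle.dump(a,open("c1.pkl","wb"))
t=a["top"]["color"][160:240,248:338,::-1];s=a["side"]["color"][180:260,218:308,::-1]
im=np.hstack([cv2.resize(x,(400,356),interpolation=cv2.INTER_CUBIC) for x in(t,s)]);cv2.imwrite("pics/c1.png",np.clip(im*1.3,0,255).astype(np.uint8))
E
```

```text
t 1.9333 pos [ 0.5476 -0.046   0.1986] yangle 76.29 tilt -0.99999 rows total [-0.00667 -0.0029   0.08575] F [-0.46 -0.02 -0.43] w 0.0348
```

View pics/c1.png

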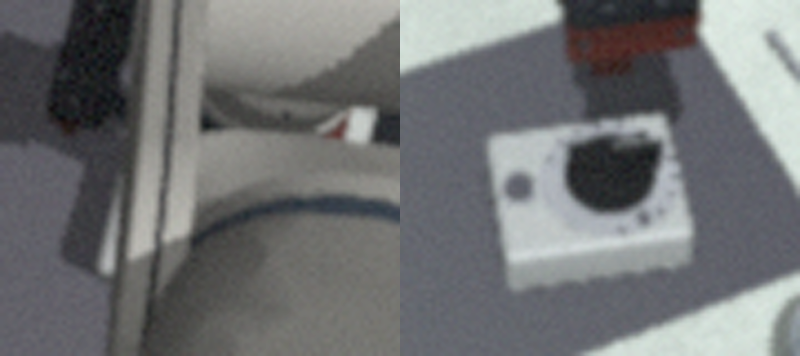

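The top view is blocked by the arm. The side view shows the timer unmoved. I'll check the nose direction once from the stored clear picture.

Run:
```python
from h import *
import pickle
a=pickle.load(open("c0.pkl","rb"))
t=a["top"]["color"][180:212,277:313,::-1];s=a["side"]["color"][202:234,245:281,::-1]
im=np.hstack([cv2.resize(x,(396,352),interpolation=cv2.INTER_CUBIC) for x in(t,s)]).astype(float);cv2.imwrite("pics/k0.png",np.clip(255*(im/255)**.5,0,255).astype(np.uint8))
c=lambda n,ax,k:[tuple(np.round(v,1)) for v in k]
ax=np.array([.552,-.0495])
for ang in(-13.4,-20,-28):
    d=np.array([np.cos(np.radians(ang)),np.sin(np.radians(ang))])
    for n,o,x0 in(("top",(277,180),0),("side",(245,202),396)):
        print(ang,n,[tuple(np.round([(u-o[0]+.5)*11+x0,(v-o[1]+.5)*11],0)) for u,v in(proj(a[n],[*(ax+d*.033),.069]),proj(a[n],[*(ax+d*.026),.082]),proj(a[n],[*(ax-d*.026),.082]))])
```

```text
-13.4 top [(np.float64(231.0), np.float64(65.0)), (np.float64(230.0), np.float64(82.0)), (np.float64(179.0), np.float64(294.0))]
-13.4 side [(np.float64(751.0), np.float64(134.0)), (np.float64(725.0), np.float64(106.0)), (np.float64(519.0), np.float64(135.0))]
-20 top [(np.float64(247.0), np.float64(70.0)), (np.float64(242.0), np.float64(86.0)), (np.float64(166.0), np.float64(291.0))]
-20 side [(np.float64(753.0), np.float64(146.0)), (np.float64(727.0), np.float64(116.0)), (np.float64(518.0), np.float64(125.0))]
-28 top [(np.float64(264.0), np.float64(78.0)), (np.float64(257.0), np.float64(93.0)), (np.float64(152.0), np.float64(284.0))]
-28 side [(np.float64(753.0), np.float64(160.0)), (np.float64(727.0), np.float64(127.0)), (np.float64(518.0), np.float64(114.0))]
```

View pics/k0.png

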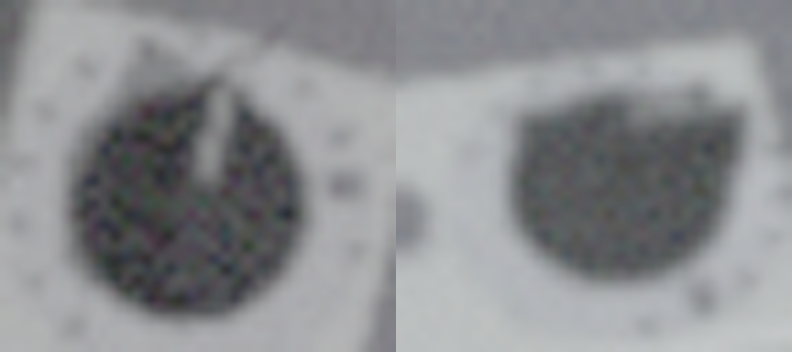

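The white line runs (205,180)→(222,85), about along the case's x axis, so the knob is near 0 and the tool yaw suits it. I'll descend astride the bar.

```bash
python3 -m pendant '[[-0.0067,-0.0024,0.04,0],[0,0,0.04,0],[0,0,0.03,0],[0,0,0.012,0],[0,0,0,0],[0,0,0,0]]'
python3 - <<'E'
from h import *
go([.5525,-.0492,.086])
import pickle
a=eyes.camera("side");
s=a["color"][170:250,218:318,::-1]
cv2.imwrite("pics/s2.png",np.clip(cv2.resize(s,(800,600),interpolation=cv2.INTER_CUBIC)*1.5,0,255).astype(np.uint8))
E
```

```text
t: 2.53
eef_pos: [0.5543, -0.0489, 0.1032]
ee_rot: [0.37, 3.118, -0.0]
force: [-1.0, 0.8, 0.3]
width: 0.0354
finger_force: 0.0
t 2.5333 pos [ 0.5543 -0.0489  0.1032] yangle 76.46 tilt -1.0 rows total [ 0.00213 -0.00089  0.02153] F [-0.96  0.76  0.31] w 0.0354
```

View pics/s2.png

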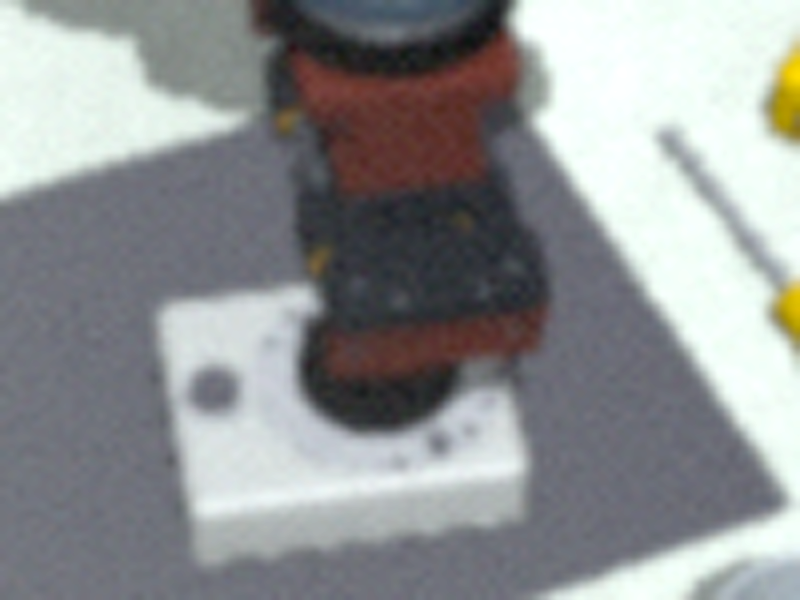

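The fingers are level with the bar's top, their tips at about 0.078, with no contact force. I'll continue down gently.

```bash
python3 -m pendant '[[0.002,-0.001,0.006,0],[0,0,0.006,0],[0,0,0.006,0],[0,0,0.003,0],[0,0,0,0],[0,0,0,0]]'
python3 -m pendant '[[0,0,0,0],[0,0,0,0],[0,0,0,0],[0,0,0,0]]' -0.5
python3 -m pendant '[[0,0,0,0],[0,0,0,0],[0,0,0,0]]' -0.6
```

```text
t: 3.08
eef_pos: [0.5517, -0.0495, 0.0851]
ee_rot: [-0.37, -3.119, 0.0]
force: [0.4, -0.4, 0.6]
width: 0.0347
finger_force: 0.0
t: 3.42
eef_pos: [0.5518, -0.0495, 0.0854]
ee_rot: [0.37, 3.12, 0.0]
force: [-0.7, 0.8, 0.2]
width: 0.022
finger_force: 0.0
t: 3.67
eef_pos: [0.5517, -0.0495, 0.0853]
ee_rot: [-0.37, -3.12, 0.0]
force: [0.7, 0.2, -0.1]
width: 0.0178
finger_force: 0.0
```

```bash
python3 -m pendant '[[0,0,0,0],[0,0,0,0],[0,0,0,0]]' -0.65
python3 -m pendant '[[0,0,0.001,0],[0,0,0.001,0],[0,0,0,0]]'
python3 -m pendant '[[0,0,0.001,0],[0,0,0.001,0],[0,0,0,0]]'
```

```text
t: 3.92
eef_pos: [0.5518, -0.0495, 0.0853]
ee_rot: [0.37, 3.12, -0.0]
force: [0.2, -0.7, 0.4]
width: 0.0151
finger_force: 0.0
t: 4.17
eef_pos: [0.5516, -0.0495, 0.0835]
ee_rot: [-0.37, -3.119, 0.0]
force: [0.1, 0.6, 0.2]
width: 0.0154
finger_force: 0.0
t: 4.42
eef_pos: [0.5518, -0.0495, 0.0824]
ee_rot: [0.37, 3.12, -0.0]
force: [-1.2, -0.1, 3.1]
width: 0.0156
finger_force: 1.7
```

Contact came at TCP z≈0.082, as expected. Close on the bar, then press.

```bash
python3 -m pendant '[[0,0,0,0],[0,0,0,0],[0,0,0,0],[0,0,0,0]]' -1
python3 -m pendant '[[0,0,0.0005,0],[0,0,0.0005,0],[0,0,0,0]]'
python3 -m pendant '[[0,0,0.0005,0],[0,0,0,0],[0,0,0,0]]'
```

```text
t: 4.75
eef_pos: [0.552, -0.0495, 0.0823]
ee_rot: [0.37, 3.119, 0.0]
force: [-0.7, 0.1, 5.2]
width: 0.013
finger_force: 30.7
t: 5.0
eef_pos: [0.552, -0.0495, 0.0823]
ee_rot: [0.37, 3.119, 0.0]
force: [-3.5, 0.9, 14.0]
width: 0.0128
finger_force: 31.0
t: 5.25
eef_pos: [0.552, -0.0495, 0.0822]
ee_rot: [0.37, 3.119, 0.0]
force: [-3.5, 1.0, 17.4]
width: 0.0127
finger_force: 31.2
```

```bash
python3 -m pendant '[[0,0,0,0.02],[0,0,0,0.03],[0,0,0,0.03],[0,0,0,0]]'
python3 - <<'E'
from h import *
go([.552,-.0495,.082]);print(sensors.state()["wrist_torque"])
E
```

```text
t: 5.58
eef_pos: [0.552, -0.0496, 0.0822]
ee_rot: [0.567, 3.089, -0.0]
force: [-4.9, 0.4, 17.9]
width: 0.013
finger_force: 31.8
t 5.5833 pos [ 0.552  -0.0496  0.0822] yangle 69.19 tilt -1.0 rows total [7.0e-05 1.2e-04 3.1e-04] F [-4.94  0.4  17.86] w 0.013
[0.101028   0.92139584 0.23208226]
```

```bash
python3 -m pendant '[[0,0,0,0.035],[0,0,0,0.035],[0,0,0,0.035],[0,0,0,0.035],[0,0,0,0]]'
python3 - <<'E'
from h import *
import pickle
go([.552,-.0495,.082]);print(sensors.state()["wrist_torque"])
b=pickle.load(open("c1.pkl","rb"))["side"]["color"];c=eyes.camera("side");a=c["color"]
pickle.dump(c,open("c3.pkl","wb"))
im=np.hstack([cv2.resize(x[190:260,228:298,::-1],(400,400),interpolation=cv2.INTER_CUBIC) for x in(b,a)])
cv2.imwrite("pics/s3.png",np.clip(im*1.4,0,255).astype(np.uint8))
E
```

```text
t: 6.0
eef_pos: [0.5519, -0.0497, 0.0822]
ee_rot: [0.903, 3.008, -0.001]
force: [-4.3, -0.6, 17.4]
width: 0.0127
finger_force: 31.8
t 6.0 pos [ 0.5519 -0.0497  0.0822] yangle 56.57 tilt -1.0 rows total [7.0e-05 2.6e-04 3.0e-04] F [-4.28 -0.65 17.4 ] w 0.0127
[-0.0677059   0.93064532  0.176386  ]
```

View pics/s3.png

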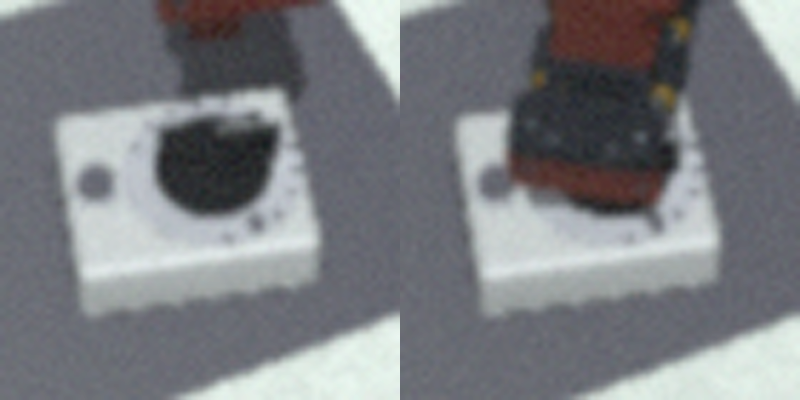

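The case has not moved: its corners sit at the same pixels in both halves. I'll continue to a little short of the tab and look.

```bash
python3 -m pendant '[[0,0,0,0.04],[0,0,0,0.04],[0,0,0,0.04],[0,0,0,0.04],[0,0,0,0.04],[0,0,0,0.04],[0,0,0,0]]'
python3 -m pendant '[[0,0,0,0.04],[0,0,0,0.04],[0,0,0,0.04],[0,0,0,0.04],[0,0,0,0.04],[0,0,0,0.03],[0,0,0,0]]'
python3 - <<'E'
from h import *
import pickle
go([.552,-.0495,.082]);print(sensors.state()["wrist_torque"])
cs=[eyes.camera("side")for _ in range(4)];cs[0]["color"]=np.mean([c["color"] for c in cs],0).astype(np.uint8);c=cs[0]
pickle.dump(c,open("c4.pkl","wb"))
u0,v0=250,212
cv2.imwrite("pics/s4.png",np.clip(cv2.resize(c["color"][v0:v0+40,u0:u0+40,::-1],(600,600),interpolation=cv2.INTER_CUBIC)*1.5,0,255).astype(np.uint8))
for an in(-74,-77,-80,-83):
    d=[np.cos(np.radians(an)),np.sin(np.radians(an))]
    f=lambda r,z:tuple(np.round([(p-o+.5)*15 for p,o in zip(proj(c,[.552+d[0]*r,-.0495+d[1]*r,z]),(u0,v0))]))
    print(an,"nose",f(.033,.069),"tab",f(.038,.053),f(.038,.050))
E
```

```text
t: 6.63
eef_pos: [0.5518, -0.0499, 0.0823]
ee_rot: [1.452, 2.786, -0.001]
force: [-5.8, -2.4, 19.8]
width: 0.0128
finger_force: 31.8
t: 7.22
eef_pos: [0.5515, -0.05, 0.0823]
ee_rot: [1.927, 2.48, -0.001]
force: [-5.7, -2.0, 19.2]
width: 0.013
finger_force: 31.7
t 7.2167 pos [ 0.5515 -0.05    0.0823] yangle 14.3 tilt -1.0 rows total [0.00047 0.00071 0.00032] F [-5.7  -2.02 19.16] w 0.013
[-0.43842207  1.16761294  0.21552591]
-74 nose (np.float64(350.0), np.float64(170.0)) tab (np.float64(365.0), np.float64(239.0)) (np.float64(365.0), np.float64(248.0))
-77 nose (np.float64(342.0), np.float64(175.0)) tab (np.float64(357.0), np.float64(244.0)) (np.float64(357.0), np.float64(253.0))
-80 nose (np.float64(335.0), np.float64(179.0)) tab (np.float64(348.0), np.float64(249.0)) (np.float64(348.0), np.float64(259.0))
-83 nose (np.float64(327.0), np.float64(183.0)) tab (np.float64(339.0), np.float64(254.0)) (np.float64(339.0), np.float64(263.0))
```

View pics/s4.png

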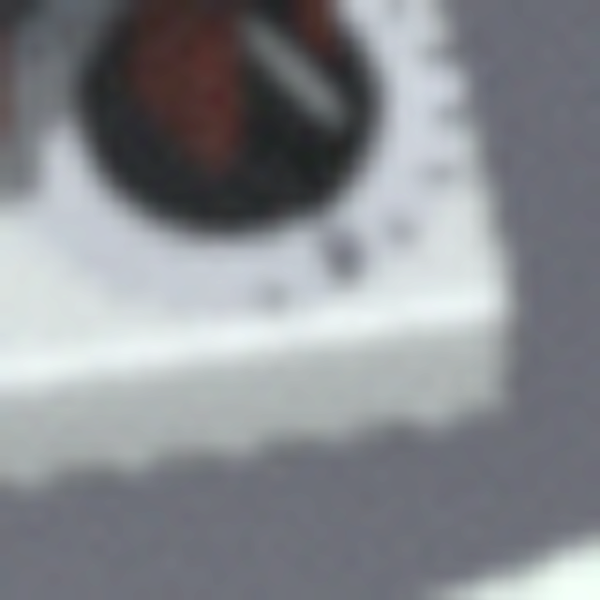

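The picture shows the tab at about (343,250), the disc's edge at x 80–380 with its bottom at y≈235, and the white line ending at (340,120). I'll compare these with the prediction to cancel calibration bias.

Run:
```python
from h import *
import pickle
c=pickle.load(open("c4.pkl","rb"));C0=pickle.load(open("c0.pkl","rb"))
u0,v0=250,212
ax=np.array([.5517,-.0497])
q=[]
for a in np.radians(np.arange(0,360,3)): q.append(proj(c,[ax[0]+.029*np.cos(a),ax[1]+.029*np.sin(a),.057]))
q=(np.array(q)-[u0,v0]+.5)*15;print("pred disc x",q[:,0].min(),q[:,0].max(),"bottom",q[:,1].max(),q[q[:,1].argmax()])
g=c["color"].max(2).astype(float)
G=cv2.resize(g[v0:v0+40,u0:u0+40],(600,600),interpolation=cv2.INTER_CUBIC)
for y in(60,80,100,120,140): 
    r=np.where(G[y]<75)[0];print(y,r[0],r[-1])
for x in(180,210,240,270): print(x,np.where(G[:260,x]<90)[0][-1])
# tab centroid (side now, both from c0)
def blob(im,box):
    g=im.max(2).astype(float);x0,x1,y0,y1=box;s=g[y0:y1,x0:x1];w=np.clip(np.median(s)-15-s,0,None);Y,X=np.mgrid[y0:y1,x0:x1];return (w*X).sum()/w.sum(),(w*Y).sum()/w.sum()
ps=blob(c["color"],(271,276,226,232));p0=blob(C0["side"]["color"],(271,276,226,232));pt=blob(C0["top"]["color"],(306,311,194,200));print(ps,p0,pt)
for n,cc,p in(("s",c,ps),("s0",C0["side"],p0),("t",C0["top"],pt)):
    for z in(.0505,.053):
        X=onz(cc,*p,z)[:2]-ax;print(n,z,X.round(4),np.hypot(*X).round(4),np.degrees(np.arctan2(X[1],X[0])).round(1))
print(two(C0["top"],pt,c,ps))
```

```text
pred disc x 75.8057038974394 387.94175294213176 bottom 225.3779960548266 [230.91879551 225.37799605]
60 0 366
80 0 373
100 0 377
120 0 375
140 0 369
180 231
210 237
240 237
270 232
(np.float64(272.0), np.float64(227.8842105263158)) (np.float64(272.1528662420382), np.float64(228.15286624203821)) (np.float64(307.72463768115944), np.float64(196.4855072463768))
s 0.0505 [ 0.0062 -0.0342] 0.0347 -79.7
s 0.053 [ 0.0054 -0.0358] 0.0362 -81.4
s0 0.0505 [ 0.0062 -0.0352] 0.0357 -80.0
s0 0.053 [ 0.0054 -0.0368] 0.0372 -81.6
t 0.0505 [ 0.0065 -0.0365] 0.0371 -79.9
t 0.053 [ 0.0061 -0.0362] 0.0367 -80.5
(array([ 0.55735372, -0.08574123,  0.05339554]), np.float64(0.000711094192605021))
```

Averaging the two views, with the button used to cancel bias, puts the tab at about -81° world at r=37.7 mm. The bar is at -75.7°, so about 5.3° remain.

```bash
python3 -m pendant '[[0,0,0,0.03],[0,0,0,0.028],[0,0,0,0],[0,0,0,0]]'
python3 - <<'E'
from h import *
go([.552,-.0495,.082])
E
python3 -m pendant '[[0,0,-0.0008,0],[0,0,-0.0008,0],[0,0,0,0]]'
python3 -m pendant '[[0,0,0,0],[0,0,0,0],[0,0,0,0],[0,0,0,0]]' -0.3
python3 -m pendant '[[0,0,-0.01,0],[0,0,-0.03,0],[0,0,-0.05,0],[0,0,-0.05,0],[-0.05,0,0,0],[-0.05,0,0,0],[-0.05,0,0,0]]'
python3 - <<'E'
from h import *
go([.552,-.0495,.082])
E
```

```text
t: 7.75
eef_pos: [0.5515, -0.05, 0.0822]
ee_rot: [2.036, 2.392, -0.002]
force: [-6.4, -2.0, 20.1]
width: 0.0128
finger_force: 31.7
t 7.75 pos [ 0.5515 -0.05    0.0822] yangle 9.19 tilt -1.0 rows total [0.00054 0.00076 0.00029] F [-6.42 -2.04 20.06] w 0.0128
t: 8.0
eef_pos: [0.5515, -0.0499, 0.0823]
ee_rot: [-2.037, -2.392, 0.001]
force: [-2.8, -2.3, 7.8]
width: 0.0128
finger_force: 31.4
t: 8.33
eef_pos: [0.5524, -0.0495, 0.0823]
ee_rot: [2.037, 2.391, 0.001]
force: [1.0, -1.2, 4.7]
width: 0.0305
finger_force: 2.4
t: 8.92
eef_pos: [0.5709, -0.1687, 0.1955]
ee_rot: [2.034, 2.393, 0.001]
force: [0.4, 0.9, 0.0]
width: 0.0309
finger_force: 0.0
t 8.9167 pos [ 0.5709 -0.1687  0.1955] yangle 9.27 tilt -1.0 rows total [0.15097 0.00053 0.14186] F [0.39 0.85 0.02] w 0.0309
```

```bash
python3 -m pendant '[[0.03,-0.012,-0.035,0],[0.04,-0.012,-0.025,0],[0.045,-0.012,0,0],[0.05,-0.012,0,0],[0.05,-0.012,0,0],[0.05,-0.012,0,0],[0.05,-0.012,0,0],[0.05,-0.012,0,0]]'
python3 -m pendant '[[0.05,-0.012,0,0],[0.05,-0.012,0,0],[0.05,-0.012,0,0],[0.05,-0.012,0,0],[0,0,0,0]]'
python3 - <<'E'
from h import *
import pickle
a={}
for n in("top","side"):
    cs=[eyes.camera(n)for _ in range(6)];c=cs[0];c["color"]=np.mean([x["color"] for x in cs],0);a[n]=c
pickle.dump(a,open("c5.pkl","wb"))
t=a["top"]["color"][180:220,275:315,::-1];s=a["side"]["color"][202:242,245:285,::-1]
im=np.hstack([cv2.resize(x,(400,400),interpolation=cv2.INTER_CUBIC) for x in(t,s)]);cv2.imwrite("pics/k5.png",np.clip(255*(np.clip(im,0,255)/255)**.6,0,255).astype(np.uint8))
E
```

```text
t: 9.58
eef_pos: [0.4468, 0.1094, 0.2422]
ee_rot: [-2.037, -2.391, 0.001]
force: [2.3, 0.3, -0.7]
width: 0.0308
finger_force: 0.0
t: 10.0
eef_pos: [0.3823, 0.2648, 0.2424]
ee_rot: [-2.03, -2.396, -0.001]
force: [-0.4, -1.1, -0.8]
width: 0.0305
finger_force: 0.0
```

View pics/k5.png

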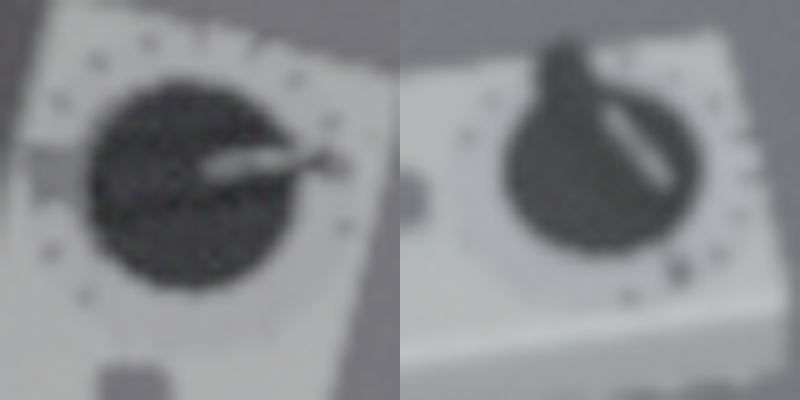

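In the top half the white line runs (207,172)→(290,157), the nose reaches (320,158), and the tab is at (340,165). In the side half the line runs (607,108)→(668,186) and the tab is at (680,270).

Run:
```python
from h import *
import pickle
a=pickle.load(open("c5.pkl","rb"));T,S=a["top"],a["side"]
A0=pickle.load(open("c0.pkl","rb"))
# line: bright low-sat pixels inside dark disc -> weighted PCA via fitLine
for n,box in(("top",(294,305,193,200)),("side",(265,274,211,222))):
    g=a[n]["color"].min(2);x0,x1,y0,y1=box;s=g[y0:y1,x0:x1];big=cv2.resize(s,None,fx=10,fy=10,interpolation=cv2.INTER_CUBIC)
    m=(big>np.median(big)*0+ (big.min()+big.max())/2).astype(np.uint8);k=max(cv2.findContours(m,0,1)[0],key=cv2.contourArea)
    vx,vy,cx,cy=cv2.fitLine(np.float32(np.argwhere(cv2.drawContours(np.zeros_like(m),[k],-1,1,-1))[:,::-1]),2,0,.01,.01).ravel()
    P=np.array([(cx+.5)/10-.5+x0,(cy+.5)/10-.5+y0]);d=np.array([vx,vy])*2
    X=onz(a[n],*(P+d),.082)-onz(a[n],*(P-d),.082);M=onz(a[n],*P,.082);print(n,"line px",P,"ang",np.degrees(np.arctan2(X[1],X[0])),"mid rel",(M[:2]-[.5517,-.0497]).round(4),cv2.contourArea(k))
ft=lambda u,v:((u+.5)/10-.5+275,(v+.5)/10-.5+180)
fs=lambda u,v:((u-400+.5)/10-.5+245,(v+.5)/10-.5+202)
print("tab",two(T,ft(340,165),S,fs(680,270)), "hand line top",[onz(T,*ft(*p),.082) for p in((207,172),(290,157))])
for an in(-78,-81,-84,-87):
    d=np.array([np.cos(np.radians(an)),np.sin(np.radians(an))]);b=np.array([.5517,-.0497])
    f=lambda c,o,x0,r,z:tuple(np.round([(p-q+.5)*10+e for p,q,e in zip(proj(c,[*(b+d*r),z]),o,(x0,0))],0))
    print(an,"top nose",f(T,(275,180),0,.033,.069),"tab",f(T,(275,180),0,.038,.053),"line",f(T,(275,180),0,.005,.082),f(T,(275,180),0,.026,.082),"side tab",f(S,(245,202),400,.038,.053),"line",f(S,(245,202),400,.005,.082),f(S,(245,202),400,.026,.082))
w=lambda z,c:cv2.phaseCorrelate(np.float32(z[215:245,238:258].max(2)),np.float32(c[215:245,238:258].max(2)))
print("side case shift",w(A0["side"]["color"],S["color"]))
z=[np.float32(x["color"][212:232,268:310].max(2)) for x in(A0["top"],T)];print("top case shift",cv2.phaseCorrelate(*z))
```

```text
top line px [300.46262 195.36052] ang -75.68858025854001 mid rel [ 0.0038 -0.0136] 2108.5
side line px [272.0883 211.5506] ang -59.67835873080438 mid rel [ 0.0192 -0.0046] 610.0
tab (array([ 0.55835376, -0.08795883,  0.05273779]), np.float64(0.0013575472928576493)) hand line top [array([ 0.55158405, -0.04989642,  0.082     ]), array([ 0.55587651, -0.07129435,  0.082     ])]
-78 top nose (np.float64(325.0), np.float64(156.0)) tab (np.float64(336.0), np.float64(163.0)) line (np.float64(226.0), np.float64(168.0)) (np.float64(305.0), np.float64(153.0)) side tab (np.float64(685.0), np.float64(265.0)) line (np.float64(616.0), np.float64(122.0)) (np.float64(661.0), np.float64(173.0))
-81 top nose (np.float64(327.0), np.float64(163.0)) tab (np.float64(337.0), np.float64(170.0)) line (np.float64(226.0), np.float64(169.0)) (np.float64(306.0), np.float64(158.0)) side tab (np.float64(679.0), np.float64(268.0)) line (np.float64(615.0), np.float64(123.0)) (np.float64(657.0), np.float64(175.0))
-84 top nose (np.float64(328.0), np.float64(169.0)) tab (np.float64(338.0), np.float64(178.0)) line (np.float64(226.0), np.float64(170.0)) (np.float64(307.0), np.float64(163.0)) side tab (np.float64(673.0), np.float64(271.0)) line (np.float64(614.0), np.float64(123.0)) (np.float64(653.0), np.float64(177.0))
-87 top nose (np.float64(328.0), np.float64(176.0)) tab (np.float64(339.0), np.float64(185.0)) line (np.float64(226.0), np.float64(171.0)) (np.float64(307.0), np.float64(169.0)) side tab (np.float64(667.0), np.float64(274.0)) line (np.float64(613.0), np.float64(123.0)) (np.float64(649.0), np.float64(179.0))
side case shift ((0.06031861735495703, -0.01827007988985052), 0.9643323385715484)
top case shift ((0.5366530536374761, 0.16330345260436196), 0.9723855251736111)
```

The line gives about -80° averaged over the views, the gripper gave -80.8°, and the tab is at -80° to -82°. That is aligned within about 1°, and the case is in place. Next is the button, at about (0.495,-0.036).

```bash
python3 - <<'E'
from h import *
go([.495,-.036,.11])
E
python3 -m pendant '[[0,0,0,0],[0,0,0,0],[0,0,0,0],[0,0,0,0]]' -1
```

```text
t 10.6 pos [0.3856 0.2593 0.2421] yangle 9.07 tilt -1.0 rows total [-0.38606  0.07692  0.16519] F [ 0.37  0.37 -0.35] w 0.0311
t: 10.93
eef_pos: [0.3852, 0.2599, 0.2421]
ee_rot: [-2.037, -2.392, 0.0]
force: [0.7, 0.3, 0.3]
width: 0.0074
finger_force: 0.0
```

```bash
python3 -m pendant '[[-0.0483,0.0096,0,0],[-0.0483,0.0096,0,0],[-0.0483,0.0096,0,0],[-0.0483,0.0096,0,0],[-0.0483,0.0096,0,0],[-0.0483,0.0096,0,0],[-0.0483,0.0096,0,0],[-0.0483,0.0096,0,0]]'
python3 -m pendant '[[0,0,0.04,0],[0,0,0.04,0],[0,0,0.04,0],[0,0,0.03,0],[0,0,0.013,0],[0,0,0,0],[0,0,0,0]]'
python3 - <<'E'
from h import *
go([.495,-.036,.084])
E
```

```text
t: 11.6
eef_pos: [0.4954, -0.0374, 0.2423]
ee_rot: [2.037, 2.391, 0.0]
force: [1.3, 1.4, -0.6]
width: 0.0005
finger_force: 0.0
t: 12.18
eef_pos: [0.4953, -0.0354, 0.112]
ee_rot: [-2.037, -2.391, 0.0]
force: [-0.3, 0.2, -0.1]
width: 0.0004
finger_force: 0.0
t 12.1833 pos [ 0.4953 -0.0354  0.112 ] yangle 9.16 tilt -1.0 rows total [-0.0007  -0.00045  0.03497] F [-0.29  0.24 -0.05] w 0.0004
```

```bash
python3 -m pendant '[[0,0,0.012,0],[0,0,0.012,0],[0,0,0.01,0],[0,0,0.002,0],[0,0,0,0]]'
python3 -m pendant '[[0,0,0.002,0],[0,0,0.002,0],[0,0,0,0],[0,0,0,0]]'
python3 -m pendant '[[0,0,0.0015,0],[0,0,0.0015,0],[0,0,0,0],[0,0,0,0]]'
```

```text
t: 12.6
eef_pos: [0.4946, -0.0354, 0.0824]
ee_rot: [-2.037, -2.391, 0.001]
force: [-0.7, 0.2, -0.2]
width: 0.0004
finger_force: 0.0
t: 12.93
eef_pos: [0.4953, -0.0355, 0.08]
ee_rot: [2.037, 2.391, 0.001]
force: [0.2, 0.6, 1.1]
width: 0.0
finger_force: 0.5
t: 13.27
eef_pos: [0.4953, -0.0355, 0.0775]
ee_rot: [2.037, 2.391, 0.0]
force: [-0.7, 0.5, 3.4]
width: 0.0005
finger_force: 1.5
```

```bash
python3 -m pendant '[[0,0,0.001,0],[0,0,0.001,0],[0,0,0,0],[0,0,0,0]]'
python3 -m pendant '[[0,0,0.0005,0],[0,0,0,0],[0,0,0,0]]'
```

```text
t: 13.6
eef_pos: [0.4953, -0.0355, 0.0763]
ee_rot: [2.037, 2.391, 0.001]
force: [-1.0, 0.4, 9.7]
width: 0.0005
finger_force: 4.7
t: 13.85
eef_pos: [0.4953, -0.0355, 0.0762]
ee_rot: [2.037, 2.391, 0.001]
force: [-1.3, 1.8, 13.7]
width: 0.0006
finger_force: 6.9
```

The button has bottomed out: a hard stop at 4.8 mm of travel with 14 N. I'll lift straight off, retreat and take a last look.

```bash
python3 -m pendant '[[0,0,-0.005,0],[0,0,-0.02,0],[0,0,-0.04,0],[0,0,-0.05,0],[0,0,-0.05,0],[0,0,-0.04,0]]'
python3 -m pendant '[[0.048,-0.01,0,0],[0.048,-0.01,0,0],[0.048,-0.01,0,0],[0.048,-0.01,0,0],[0.048,-0.01,0,0],[0.048,-0.01,0,0],[0.048,-0.01,0,0],[0,0,0,0]]'
python3 - <<'E'
from h import *
a={}
for n in("top","side"):
    cs=[eyes.camera(n)for _ in range(6)];c=cs[0];c["color"]=np.mean([x["color"] for x in cs],0);a[n]=c
t=a["top"]["color"][180:230,265:315,::-1];s=a["side"]["color"][195:245,235:285,::-1]
im=np.hstack([cv2.resize(x,(400,400),interpolation=cv2.INTER_CUBIC) for x in(t,s)]);cv2.imwrite("pics/k6.png",np.clip(255*(np.clip(im,0,255)/255)**.6,0,255).astype(np.uint8))
print(sensors.state()["t"])
E
```

```text
t: 14.35
eef_pos: [0.4949, -0.0355, 0.2417]
ee_rot: [2.037, 2.391, 0.001]
force: [0.3, 0.3, -0.6]
width: 0.0005
finger_force: 0.0
t: 15.02
eef_pos: [0.3947, 0.2256, 0.2393]
ee_rot: [-2.03, -2.396, -0.001]
force: [-0.6, 0.3, 1.0]
width: 0.0005
finger_force: 0.0
15.6167
```

View pics/k6.png

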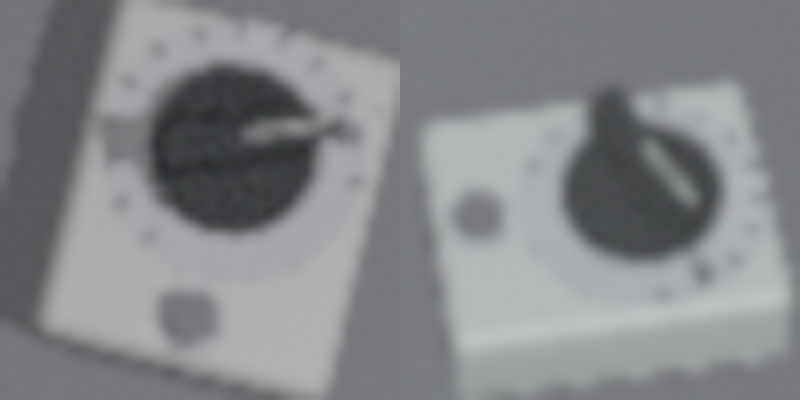

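The nose (330,127) points at the tab (347,130) from the disc's centre. The button is up, the case has not moved and the robot is clear.

```bash
python3 -c "
from plant import workorder;print(workorder.hand_in())"
```

```text
the job is handed in; nothing more can be done
None
```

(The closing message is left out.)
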